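# Clip the printer cover back onto the shop till

### The job

A new paper roll is in the till. Put the printer cover back over it, paper slot to the back, and press it straight down over the two snap hooks until both sides have clicked and it sits fully home. Press gently, feeling for the clicks: more than about 35 N on the till breaks the hooks. Leave everything else on the counter where it is.

Things in the scene. Friction and masses are not known exactly. Their poses are not given: they have to be found in the camera images.
- bay (a point): Centre of the till's open printer bay, level with the flat housing top (145 mm above the counter). Fixed cream-grey till, 370 wide x 360 deep, keys to the robot (-x). Axes as the till's: x to its back, y to its left. In the bay: a black cheek with rubber pads and a white hook at each end, a paper roll between. The display, 177 mm to the right of here, stands 60 mm above the housing top.
- hook_seats (a point): Middle between the two snap hooks at the nominal height of the rubber pads (the seats), 4 mm above the housing top; axes as the bay's. The print mechanism with pads and hooks sits loose in height: the true seats are up to 2 mm higher or lower than this. Pads give 1.5 mm, then rigid. Hooks: white, 12 wide (x), 4 thick, outer faces 70 mm left and right of here, tops 15 mm above the seats, barbs outward.
- cover_center (a point): Middle of the hump of the loose printer cover, 21 mm above its flat underside; grip here across x. Cover: same cream-grey, about 130 g, flange 78 (x) x 160 (y) x 5 thick; hollow hump 52 (x) x 106 (y), top 38 above the underside. A window 19 (x) x 10.5 (y) mm in each end of the flange goes over a hook. x points to the side with the paper slot and steel tear edge, y along it, z up.
- cover_left (a point): Underside of the cover's left (+y) end at the hook window, 70 mm from the cover's middle. Home: on its seat, barb over the flange, 0.6 mm play. Barbs begin to bear with the underside 8 mm above the seat, and click over at 1 mm, after bending 4 mm; each takes 7 to 13 N, the right one more, so they may click one after the other. Not clicked, a freed end springs back 6 to 8 mm above its seat.
- cover_right (a point): The same for the cover's right (-y) end: underside at the hook window, 70 mm from the cover's middle. Ribbed thumb rests on the hump's top, 42 mm left and right of its middle and 38 mm above the underside, are for pressing one end down by itself.
- cover_slot (a point): Middle of the paper slot in the cover's flange, 32 mm from the cover's middle on its x side, 5 mm above the underside. It belongs at the back of the till (the bay's +x), where the end of the paper stands up.
- spare_roll: Bystander: spare paper roll standing on end, 48 diameter x 57 high, origin at its foot.
- tin: Bystander: food tin, 74 diameter x 105 high, origin at its foot.
- calculator: Bystander: pocket calculator 150 x 100 x 18, origin under its middle.
- coin_dish: Bystander: small steel coin dish, 76 diameter x 15 high, origin at its foot.
- pot: Bystander: white enamel pot with lid, 210 diameter (260 over the handles) x 181 high, origin at its foot.
- register: The fixed till itself; origin under the middle of its base, axes as the bay's.
- cover: The printer cover; origin at the middle of its underside, axes as at its centre.

How it is judged:
On the way, in this order (a step that is already met when the one before it is completed fails the run):
1. the cover lies over the printer bay, slot to the back, within 8 mm sideways and 30 mm above the seats (horizontal distance between cover_center and hook_seats below 0.008 m and z of each of cover_left, cover_right in the frame of hook_seats below 0.03 m and x of cover_slot in the frame of hook_seats above 0.02 m), for 0.1 s.
2. both ends are pressed home under their hooks (underside within 3 mm of the nominal seat height) (z of each of cover_left, cover_right in the frame of hook_seats below 0.003 m and horizontal distance between cover_center and hook_seats below 0.006 m and x of cover_slot in the frame of hook_seats above 0.02 m), for 0.2 s.
At the end, for the whole second after the job is handed in: The cover is at rest on the till, slot to the back, centred within 6 mm on the hooks; both its ends, let go, stay clicked down: underside no more than 3 mm above hook_seats (all of step 2 and linear speed of cover below 0.01 m/s); the robot touches nothing.
It fails at once if the cover is forced onto the till with more than 35 N (contact force between cover and register above 35 N).
It fails at once if a thing standing about on the counter is moved more than 30 mm (distance of any of spare_roll, tin, calculator, coin_dish, pot from where it was at the start of the episode above 0.03 m).
It also fails if it takes over 51 s, if anything falls off the work surface, if the arm or the gripper's body presses on something with over 40 N, if the wrist force passes 120 N, or if a joint passes its speed limit or range.

### The arm

A 7-joint arm with a two-finger parallel gripper is mounted at the origin on the work surface. World frame = base frame: x ahead of the robot, y to its left, z up, the work surface at z = 0. Lengths are in m, angles in rad, forces in N, time in s.
With the tool pointing down it reaches from about 0.35 to 0.775 m from the base axis. Payload 3.1 kg.
Tool frame: the origin (TCP) lies on the centre line of the jaws, within the pads' length; the fingertips stand 19 mm ahead of it and the grasp point (between the pads) is the TCP; z points along the fingers, y is the line along which they close (so a half turn about z gives the same grasp; the last joint's range is limited). The gripper opens to 85 mm and grips with 20 to 120 N. Pads are 22 mm wide; open, the fingers measure 114 mm over their backs; the gripper's body (76 mm by 85 mm) begins 54 mm behind the grasp point. The pads swing forward as they close: fully open they stand 13 mm farther back than shut.
Start: joints at [-1.255, 0.311, 0.014, 1.512, -0.004, 1.319, -0.027], TCP at [0.193, 0.515, 0.25] pointing down, gripper open.
Joint ranges: [-2.7, 2.7], [-0.3, 1.91], [-1.27, 1.3], [0.12, 2.57], [-1.44, 4.58], [0.2, 2.03], [-3.05, 3.05]. Speed limits (rad/s): [2.79, 2.79, 3.14, 3.14, 3.14, 3.14, 3.14].

### API

Orientations are given as a 3x3 rotation matrix whose columns are the frame's x, y, z axes.
In Python, from bench import readout, viewer, r gives the robot as it stands.
- The arm moves only by the tool send_rows, never from a script. Its argument "commands" is a list of rows, each a list of 3 entries, a list of its own where there are three numbers: the turn, a rotation vector about the tool's x, y, z scaled (see below), then the shift along the tool's x, y, z scaled (see below), then the closure in counts, from 0 (fully open) to 255 (shut). In form: [[[wx, wy, wz], [x, y, z], jaw], ...]. A call has 1 to 20 rows; each row shifts and turns the commanded pose from where the row before left it, along the tool's axes as they then stand; what a row does not reach is not made up. The controller multiplies each number of a shift by 150 mm and each number of a turn by 180 degrees. A row lasts 1/10 s, in which the tool goes at most 50 mm and 8.59 degrees, less where a joint would pass 70% of its speed; a pose out of reach is approached as far as the arm can. A call with a number of a shift or a turn outside -1 to 1 is refused whole. A call with a gripper value outside its range is refused whole. The fingers move at their own pace and stop on an object; "force" is the grip in N (left out, the last holds). Time passes only in rows, so rows that do not move let the fingers close. It gives the time, the measured TCP pose, the force, the opening and the grip force at its end, in the units of the state.
- readout.get_state(): the state, without advancing time (a new reading comes with each control period).
- viewer.camera(name): name is "side" or "top" or "wrist"; returns the picture (384x512x3 uint8, blue, green, red); there is no depth.
- viewer.camera_params(name): a dict with "fx", "fy", "cx", "cy" (pixels), "R" (3x3) and "t" (3): a world point X has camera coordinates R X + t. Camera axes: x right, y down, z forward; pixel columns grow to the right and rows downward; lengths in m; the calibration is good to about 2 mm. A picture is of the moment at which its call begins: read the wrist's pose just before it. camera_params takes no time and is no camera call; for the wrist camera it gives the pose at the moment of the call.
- r.close_job(): hands the job in; it is judged then, once.
Trained networks look in the newest picture that a camera, given by its name, has taken for a name from the list of things; names that differ only in an ending like _2 or _b are one class to them, and where a whole thing is asked for, a point or a joint stands for the part that bears it (a point fixed in the world has none). Each returns a list of dicts, best first, with "confidence" (0 to 1); they miss things now and then, are a little off and sometimes report something else, mostly with a low value. They report only what shows in the picture. A call takes as long as a camera call.
- viewer.outline_of(camera, query): "pixels" (384x512 bool, what is visible of it) and "point" ([column, row] in pixels, amid what is visible of it).
The state is a dict: "t": time; "joint_pos": joint angles; "qvel": joint speeds; "joint_efforts": joint torques, N m; "eef_pos": TCP position; "tcp_rot": TCP orientation; "ft_force": force on the tool from outside, world axes, zero at the start; "torque": the same for the moment, N m; "finger_gap": opening from 0.0 (shut) to 1.0 (fully open); "grip_force": force on a finger pad.
Only numpy, scipy, OpenCV 4.12 (cv2) and the standard library are available. Lean on these libraries where they do the work, as an engineer would, in place of code of your own. Each camera call takes 0.05 s, during which the arm holds its last target. There are 200 camera calls.

## Working session

There is one attempt and no reset: what is moved stays moved. The work goes in short steps, Python scripts to look and compute and a tool call to move; the robot and the scene stay as the last step left them, time stands still between calls to the robot, and variables do not carry over. Pictures are saved under pics/ and viewed, at most 10 in all, crops included, and the job is handed in when it is done.

Besides the shell and the picture viewer there is one more tool, called after "Emit:" as name([rows], argument=value, ...), one row to a line, values as JSON. send_rows: Moves the arm, as the interface text tells. Shifts and turns lie within -1 to 1; 1 stands for 150 mm of shift or 180 degrees of turn. Its arguments: {"type":"object","properties":{"commands":{"type":"array"},"force":{"type":"number"}},"required":["commands"]}

```bash
mkdir -p pics; ls; python3 - <<'E'
from bench import readout, viewer, r
import cv2,numpy as np,json
s=readout.get_state();print(s)
for c in("side","top"):
    p=viewer.camera_params(c);print(c,p)
    im=viewer.camera(c);cv2.imwrite(f"pics/{c}0.png",im)
    for q in("cover","bay","hook_seats","cover_slot","cover_center","register","cover_left","cover_right","pot","tin","spare_roll"):
        try:
            for d in viewer.outline_of(c,q)[:2]:
                m=d["pixels"];ys,xs=np.nonzero(m);print(q,d["confidence"],d["point"],m.sum(),xs.min(),xs.max(),ys.min(),ys.max())
        except Exception as e: print(q,e)
E
```

```text
pics
{'t': 0.0, 'joint_pos': array([-1.25468122,  0.311704  ,  0.01398998,  1.51306279, -0.00441155,
        1.31922396, -0.02720005]), 'qvel': array([ 8.82878643e-05,  7.85948279e-05, -2.26917497e-04, -9.94359993e-04,
        7.67937721e-04,  1.63920382e-03, -6.96451508e-04]), 'joint_efforts': array([-2.27835039e-04, -3.79914021e+01,  1.45775182e-01, -2.30594856e+01,
        1.21814216e-02,  1.35029160e-02, -7.62107732e-06]), 'eef_pos': array([0.19236478, 0.5145195 , 0.24923061]), 'tcp_rot': array([[-9.36690827e-01,  3.50156728e-01, -7.49103891e-04],
       [ 3.50157519e-01,  9.36688139e-01, -2.24557768e-03],
       [-8.46274031e-05, -2.36571637e-03, -9.99997198e-01]]), 'ft_force': array([ 1.25020671, -0.13705094,  0.3500713 ]), 'torque': array([-0.00564285,  0.04781002, -0.0383833 ]), 'grip_force': 0.0, 'finger_gap': 0.9986580529068295}
side {'fx': 403.4920441490128, 'fy': 403.4920441490128, 'cx': 251.79621323521343, 'cy': 194.33080185886013, 'R': array([[ 0.95929217, -0.28227077,  0.0090409 ],
       [-0.21295618, -0.74401254, -0.63332062],
       [ 0.18549444,  0.6056142 , -0.773
[... 1045 characters left out ...]
378])}
cover 0.66 [219.4, 186.6] 10344 167 272 134 241
cover 0.64 [334.2, 210.3] 866 309 350 188 229
bay 0.76 [219.4, 187.8] 10227 167 271 134 240
hook_seats 0.89 [217.3, 187.5] 10194 167 271 134 240
cover_slot 0.89 [331.3, 207.7] 793 310 350 189 229
cover_center 0.75 [329.9, 211.2] 830 309 350 188 229
cover_center 0.26 [219.4, 185.7] 10446 167 272 133 241
register 0.72 [219.9, 187.8] 10284 167 272 134 240
cover_left 0.87 [328.0, 208.8] 783 310 350 189 229
cover_right 0.78 [328.7, 209.9] 811 310 350 189 229
pot 0.56 [98.8, 195.3] 3069 63 133 164 221
tin 0.89 [303.6, 140.7] 382 293 314 131 153
spare_roll 0.45 [326.3, 208.2] 791 309 351 188 229
spare_roll 0.38 [99.1, 194.3] 3104 62 133 164 220
```

```bash
python3 - <<'E'
import cv2,numpy as np
t=cv2.imread("pics/top0.png")[125:250,155:355]; s=cv2.imread("pics/side0.png")[120:345,170:350]
cv2.imwrite("pics/t1.png",cv2.resize(t,None,fx=4,fy=4,interpolation=cv2.INTER_CUBIC))
cv2.imwrite("pics/s1.png",cv2.resize(s,None,fx=2.6,fy=2.6,interpolation=cv2.INTER_CUBIC))
E
```

```text
(no output)
```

View pics/t1.png

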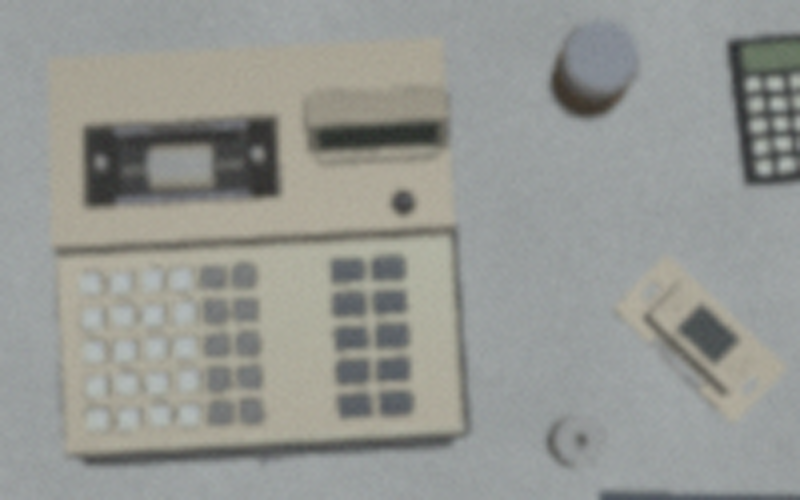

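View pics/s1.png

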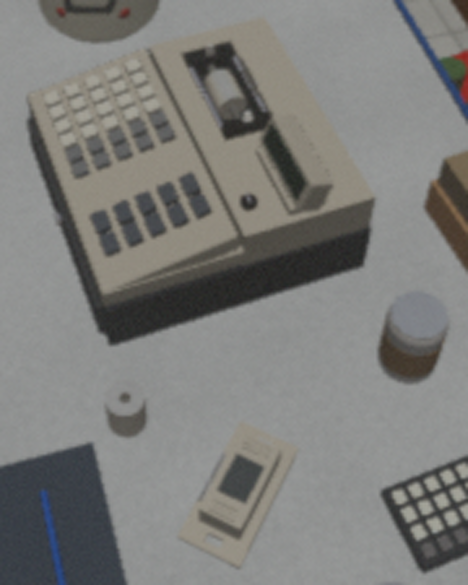

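```bash
cat > h.py <<'E'
import numpy as np,cv2
from bench import readout, viewer, r
def ray(c,px,z,p=None):
    p=p or viewer.camera_params(c);R,t=p["R"],p["t"];o=-R.T@t
    d=R.T@np.array([(px[0]-p["cx"])/p["fx"],(px[1]-p["cy"])/p["fy"],1]);return o+d*(z-o[2])/d[2]
def proj(c,X,p=None):
    p=p or viewer.camera_params(c);q=p["R"]@np.array(X)+p["t"];return np.array([p["fx"]*q[0]/q[2]+p["cx"],p["fy"]*q[1]/q[2]+p["cy"]])
E
python3 - <<'E'
from h import *
np.set_printoptions(precision=4,suppress=True)
T=lambda x,y:(x/4+155-.375,y/4+125-.375); S=lambda x,y:(x/2.6+170-.3,y/2.6+120-.3)
for n,c,px,z in[("hookL","top",T(100,162),.16),("hookR","top",T(258,155),.16),("cheek c","top",T(182,161),.147),
 ("flange UL","top",T(615,305),.005),("U","top",T(670,258),.005),("R","top",T(787,370),.005),("B","top",T(738,422),.005),("slot1","top",T(648,315),.005),("slot2","top",T(728,395),.005),("win","top",T(708,333),.038),
 ("side win","side",S(240,480),.038),("side top","side",S(245,425),.005),("side L","side",S(180,535),.005),("side bottom","side",S(240,567),.005),("side R","side",S(298,448),.005),
 ("sb1","side",S(212,45),.149),("sb2","side",S(250,135),.149)]:
    print(n,ray(c,px,z))
p=viewer.camera_params("wrist");s=readout.get_state()
print(s["tcp_rot"].T@(-p["R"].T@p["t"]-s["eef_pos"]), p["R"]@s["tcp_rot"],p["fx"])
E
```

```text
hookL [0.5726 0.2113 0.16  ]
hookR [0.5822 0.0713 0.16  ]
cheek c [0.5781 0.1404 0.147 ]
flange UL [ 0.4757 -0.2718  0.005 ]
U [ 0.5237 -0.3265  0.005 ]
R [ 0.4157 -0.4389  0.005 ]
B [ 0.3643 -0.39    0.005 ]
slot1 [ 0.4666 -0.3041  0.005 ]
slot2 [ 0.3901 -0.3809  0.005 ]
win [ 0.4464 -0.3547  0.038 ]
side win [ 0.4448 -0.3565  0.038 ]
side top [ 0.4767 -0.2776  0.005 ]
side L [ 0.3661 -0.3861  0.005 ]
side bottom [ 0.42   -0.4392  0.005 ]
side R [ 0.5281 -0.3236  0.005 ]
sb1 [0.5815 0.2248 0.149 ]
sb2 [0.5809 0.0468 0.149 ]
[ 0.0849 -0.     -0.1239] [[-0.0005  1.      0.    ]
 [-0.9441 -0.0005 -0.3296]
 [-0.3296 -0.0002  0.9441]] 290.2212623029857
```

Emit:
send_rows([
  [[0,0,0.0258],[-0.3,0.0,-0.02],0],
  [[0,0,0.0258],[-0.3,0.0,-0.02],0],
  [[0,0,0.0258],[-0.3,0.0,-0.02],0],
  [[0,0,0.0258],[-0.3,0.0,-0.02],0],
  [[0,0,0.0258],[-0.3,0.0,-0.02],0],
  [[0,0,0.0258],[-0.3,0.0,-0.02],0],
  [[0,0,0.0258],[-0.3,0.0,0],0],
  [[0,0,0.0258],[-0.3,0.0,0],0],
  [[0,0,0.0258],[-0.3,0.0,0],0],
  [[0,0,0.0258],[-0.3,0.0,0],0],
  [[0,0,0.0258],[-0.3,0.0,0],0],
  [[0,0,0.0258],[-0.3,0.0,0],0],
])

```text
t: 2.4
eef_pos: [0.5538, 0.1401, 0.2683]
tcp_rot: [[-0.235, 0.972, 0.001], [0.972, 0.235, 0.0], [-0.0, 0.001, -1.0]]
ft_force: [1.1, 0.5, -0.4]
finger_gap: 1.002
grip_force: 0.0
```

```bash
python3 - <<'E'
from h import *
s=readout.get_state();print(s["t"],s["eef_pos"],s["tcp_rot"],s["joint_pos"])
cv2.imwrite("pics/w0.png",viewer.camera("wrist"))
p=viewer.camera_params("wrist");np.save("w0.npy",p)
for X in((.5726,.2113,.16),(.5822,.0713,.16)): print(proj("wrist",X))
E
```

```text
2.4 [0.55376299 0.14005177 0.26828984] [[-2.35253198e-01  9.71933926e-01  6.13724281e-04]
 [ 9.71934120e-01  2.35253152e-01  1.46974711e-04]
 [-1.53086347e-06  6.31075839e-04 -9.99999801e-01]] [-0.58382239  0.36024753  0.42716675  1.43176348 -0.14929987  1.38099565
  0.08463252]
[295.31505721  92.06672912]
[264.57973109 249.79894778]
```

View pics/w0.png

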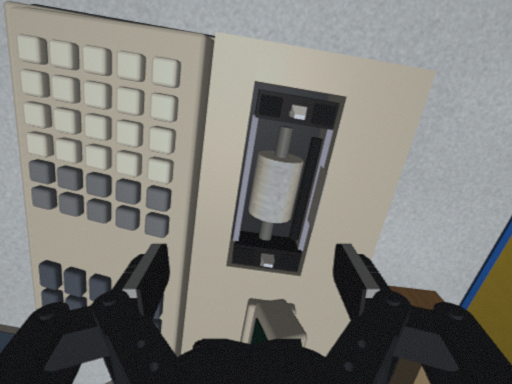

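```bash
python3 - <<'E'
from h import *
np.set_printoptions(precision=4,suppress=True)
p=np.load("w0.npy",allow_pickle=True).item()
for n,px,z in[("bayUL",(257,83),.145),("UR",(345,97),.145),("LR",(300,274),.145),("LL",(228,265),.145),("hookL",(299,112),.163),("hookR",(267,260),.163),("till edge1",(213,36),.145),("te2",(433,70),.145),("te3",(177,350),.145)]:
    print(n,ray("wrist",px,z,p))
im=cv2.imread("pics/w0.png")
cv2.imwrite("pics/w0b.png",cv2.resize(im[70:285,215:355],None,fx=2.7,fy=2.7,interpolation=cv2.INTER_CUBIC))
E
```

```text
bayUL [0.543  0.2112 0.145 ]
UR [0.6154 0.2164 0.145 ]
LR [0.6269 0.0424 0.145 ]
LL [0.5534 0.0371 0.145 ]
hookL [0.5788 0.1978 0.163 ]
hookR [0.5863 0.063  0.163 ]
till edge1 [0.5027 0.2369 0.145 ]
te2 [0.6768 0.2511 0.145 ]
te3 [ 0.5187 -0.0873  0.145 ]
```

View pics/w0b.png

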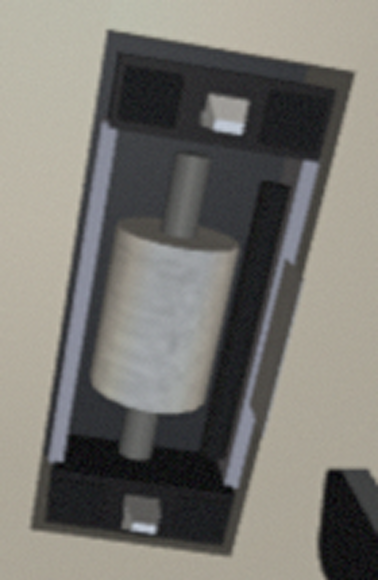

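```bash
cat >> h.py <<'E'
M=np.array([[0,1,0],[-.9441,0,-.3296],[-.3296,0,.9441]])
def wp(pos,rot):
    R=M@np.array(rot).T; p=dict(viewer.camera_params("wrist")); p["R"]=R; p["t"]=-R@(np.array(pos)+rot@np.array([.0849,0,-.1239])); return p
E
python3 - <<'E'
from h import *
np.set_printoptions(precision=4,suppress=True)
s=readout.get_state();print(s["eef_pos"],s["qvel"])
rot=np.array([[-.23525,.97193,.0006],[.97193,.23525,.00015],[0,.00063,-1]])
p=wp([.55376,.14005,.26829],rot)
o=(215,70);B=lambda x,y:(x/2.7+o[0]-.3,y/2.7+o[1]-.3)
P={n:ray("wrist",px,z,p) for n,px,z in[("UL",B(108,31),.145),("UR",B(353,72),.145),("LR",B(230,553),.145),("LL",B(34,528),.145),("hookL",B(230,103),.163),("hookR",B(141,503),.163)]}
for k,v in P.items(): print(k,v)
print(sum(P[k] for k in("UL","UR","LR","LL"))/4,(P["hookL"]+P["hookR"])/2)
print(s["joint_pos"])
E
```

```text
[0.5564 0.1277 0.2688] [-0.0157 -0.0188  0.0237  0.0125  0.0521  0.0197 -0.0159]
UL [0.5363 0.2253 0.145 ]
UR [0.611  0.2314 0.145 ]
LR [0.6248 0.0575 0.145 ]
LL [0.5512 0.051  0.145 ]
hookL [0.5744 0.2146 0.163 ]
hookR [0.583  0.0817 0.163 ]
[0.5808 0.1413 0.145 ] [0.5787 0.1481 0.163 ]
[-0.5767  0.3599  0.4391  1.4329 -0.1428  1.3803  0.0848]
```

```bash
python3 - <<'E'
from h import *
np.set_printoptions(precision=4,suppress=True)
s=readout.get_state();im=viewer.camera("wrist");cv2.imwrite("pics/w1.png",im)
p=wp(s["eef_pos"],s["tcp_rot"]);print(s["eef_pos"],s["tcp_rot"][:,1],readout.get_state()["eef_pos"])
o=(215,70);B=lambda x,y:(x/2.7+o[0]-.3,y/2.7+o[1]-.3)
a=np.float32([B(108,31),B(353,72),B(230,553),B(34,528),B(230,103),B(141,503)]).reshape(-1,1,2)
g=lambda x:cv2.cvtColor(x,cv2.COLOR_BGR2GRAY)
b,st,e=cv2.calcOpticalFlowPyrLK(g(cv2.imread("pics/w0.png")),g(im),a,None,winSize=(25,25),maxLevel=4)
print(b[:,0],st.T,e.T)
P=[ray("wrist",q,z,p) for q,z in zip(b[:,0],[.145]*4+[.164]*2)]
print(np.array(P),np.mean(P[:4],0),np.mean(P[4:],0))
E
```

```text
[0.5564 0.1277 0.2688] [0.9758 0.2187 0.0014] [0.5554 0.131  0.2689]
[[253.1565  62.347 ]
 [346.0882  76.6229]
 [301.9754 261.2225]
 [228.5516 252.6521]
 [299.6252  88.5591]
 [268.6018 242.2794]] [[1 1 1 1 1 1]] [[3.9695 3.9176 4.0166 3.8011 4.495  4.2332]]
[[0.5365 0.2254 0.145 ]
 [0.6111 0.2314 0.145 ]
 [0.6246 0.0575 0.145 ]
 [0.5511 0.0513 0.145 ]
 [0.5743 0.2143 0.164 ]
 [0.5831 0.0821 0.164 ]] [0.5808 0.1414 0.145 ] [0.5787 0.1482 0.164 ]
```

Emit:
send_rows([
  [[0,0,0.0272],[-0.285,0,0],0],
  [[0,0,0.0272],[-0.285,0,0],0],
  [[0,0,0.0272],[-0.285,0,0],0],
  [[0,0,0.0272],[-0.285,0,0],0],
  [[0,0,0.0272],[-0.285,0,0],0],
  [[0,0,0.0272],[-0.285,0,0],0],
  [[0,0,0.0272],[-0.285,0,0],0],
  [[0,0,0.0272],[-0.285,0,0.07],0],
  [[0,0,0.0272],[-0.285,0,0.07],0],
  [[0,0,0.0272],[-0.285,0,0.07],0],
  [[0,0,0.0272],[-0.285,0,0.07],0],
  [[0,0,0.0272],[-0.285,0,0.07],0],
  [[0,0,0],[0,0,0],0],
  [[0,0,0],[0,0,0],0],
  [[0,0,0],[0,0,0],0],
])

```text
t: 4.0
eef_pos: [0.4427, -0.3351, 0.2159]
tcp_rot: [[0.705, 0.71, 0.001], [0.71, -0.705, 0.001], [0.001, 0.0, -1.0]]
ft_force: [0.2, -0.2, 0.5]
finger_gap: 0.997
grip_force: 0.0
```

```bash
python3 - <<'E'
from h import *
np.set_printoptions(precision=4,suppress=True)
s=readout.get_state();im=viewer.camera("wrist");cv2.imwrite("pics/w2.png",im)
p=wp(s["eef_pos"],s["tcp_rot"]);np.save("w2.npy",p);print(s["t"],s["eef_pos"],s["tcp_rot"],readout.get_state()["eef_pos"],s["joint_pos"])
print(proj("wrist",(.445,-.357,.005),p))
E
```

```text
4.0 [ 0.4427 -0.3351  0.2159] [[ 0.7047  0.7095  0.0011]
 [ 0.7095 -0.7047  0.001 ]
 [ 0.0015  0.0001 -1.    ]] [ 0.443  -0.3349  0.2159] [ 0.0552  0.4145  0.7808  1.576  -0.3023  1.2758  0.1004]
[265.0207 171.3163]
```

View pics/w2.png

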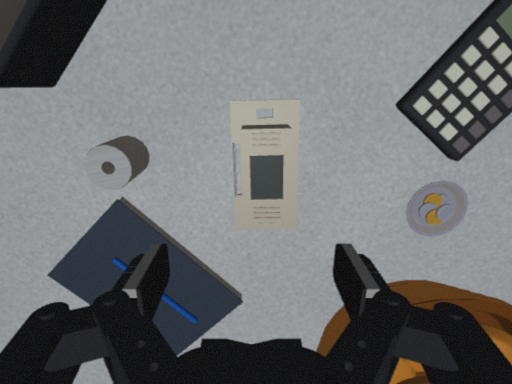

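```bash
python3 - <<'E'
from h import *
np.set_printoptions(precision=4,suppress=True)
p=np.load("w2.npy",allow_pickle=True).item()
im=cv2.imread("pics/w2.png")
hsv=cv2.cvtColor(im,cv2.COLOR_BGR2HSV);m=((hsv[...,1]>25)&(hsv[...,2]>120)&(hsv[...,0]<35)).astype(np.uint8)
m[:, :215]=0;m[:,320:]=0;m[:90]=0;m[240:]=0
m=cv2.morphologyEx(m,cv2.MORPH_OPEN,np.ones((3,3),np.uint8));c=max(cv2.findContours(m,0,2)[0],key=cv2.contourArea)
pts=np.array([ray("wrist",q,.005,p)[:2] for q in c[:,0].astype(float)])
print(c.reshape(-1,2).min(0),c.reshape(-1,2).max(0),cv2.minAreaRect((pts*1000).astype(np.float32)))
C=[(230,101),(299.5,99),(298.5,229),(235,230.5)]
P=np.array([ray("wrist",q,.005,p) for q in C]);print(P,P.mean(0))
c0=P.mean(0)[:2]
for q,z in[((237,145),.008),((240,195),.008),((264,113),.005),((267,178),.038)]:
    d=ray("wrist",q,z,p)[:2]-c0;u=np.array([-.7071,.7071]);v=np.array([-.7071,-.7071]);print(q,d@u,d@v)
E
```

```text
[235 122] [298 228] ((438.686279296875, -363.7281494140625), (133.5453643798828, 75.90332794189453), 46.4957275390625)
[[ 0.4738 -0.2711  0.005 ]
 [ 0.5299 -0.3238  0.005 ]
 [ 0.4219 -0.4432  0.005 ]
 [ 0.3623 -0.387   0.005 ]] [ 0.447  -0.3563  0.005 ]
(237, 145) 0.034022819317376246 -0.03051482516412597
(240, 195) 0.03110592159194957 0.03133110639106312
(264, 113) 0.0033633875973145093 -0.06635958767552384
(267, 178) 0.0002906105643416378 -0.00021861866379338567
```

Emit:
send_rows([
  [[0,0,-0.01],[-0.083,0.119,0.1],0],
  [[0,0,0],[0,0,0.25],0],
  [[0,0,0],[0,0,0.25],0],
  [[0,0,0],[0,0,0.2],0],
  [[0,0,0],[0,0,0.15],0],
  [[0,0,0],[0,0,0.1],0],
  [[0,0,0],[0,0,0],0],
  [[0,0,0],[0,0,0],0],
])

```text
t: 4.85
eef_pos: [0.4462, -0.358, 0.059]
tcp_rot: [[0.683, 0.73, 0.001], [0.73, -0.683, -0.001], [0.0, 0.001, -1.0]]
ft_force: [-0.0, -0.3, 0.6]
finger_gap: 1.0
grip_force: 0.0
```

```bash
python3 - <<'E'
from h import *
np.set_printoptions(precision=4,suppress=True)
s=readout.get_state();im=viewer.camera("wrist");cv2.imwrite("pics/w3.png",im)
p=wp(s["eef_pos"],s["tcp_rot"]);np.save("w3.npy",p);print(s["t"],s["eef_pos"],s["tcp_rot"][:,1],readout.get_state()["eef_pos"])
E
```

```text
4.85 [ 0.4462 -0.358   0.059 ] [ 0.7303 -0.6831  0.0014] [ 0.4463 -0.3586  0.0597]
```

View pics/w3.png

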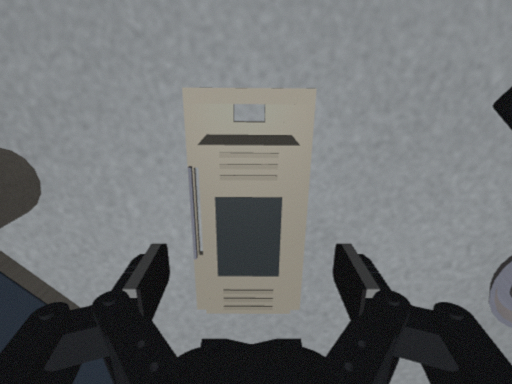

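```bash
python3 - <<'E'
from h import *
np.set_printoptions(precision=4,suppress=True)
p=np.load("w3.npy",allow_pickle=True).item()
x=np.array([.683,.73]);y=np.array([.7303,-.6831]);t=np.array([.4463,-.3583])
for n,q,z in[("win",(250,113),.005),("panel",(248.5,236),.038),("panelUL",(215.5,197),.038),("pUR",(282,197),.038),("pLL",(219,276),.038),("pLR",(279.5,276),.038),("UL",(184,88),.005),("UR",(315,88),.005),("slot1",(191,167),.008),("slot2",(199,256),.008)]:
    d=ray("wrist",q,z,p)[:2]-t;print(n,d@x*1e3,d@y*1e3)
E
```

```text
win 68.64416417524949 -0.7828597506163123
panel 4.1864161157091155 -1.6458390061176074
panelUL 27.785692517934564 -19.281046436256958
pUR 27.76934838235338 16.393694118737468
pLL -22.57233281974926 -19.22915434371069
pLR -22.60615032821751 16.686605253713452
UL 82.7998060814905 -39.12586447284219
UR 82.80543478457504 37.03125186447572
slot1 36.070121295011354 -37.65709735148011
slot2 -28.246885718915433 -36.45340370204242
```

Emit:
send_rows([
  [[0,0,0],[0.017,-0.007,0.08],0],
  [[0,0,0],[0,0,0.08],0],
  [[0,0,0],[0,0,0.07],0],
  [[0,0,0],[0,0,0],0],
  [[0,0,0],[0,0,0],0],
  [[0,0,0],[0,0,0],0],
  [[0,0,0],[0,0,0],255],
  [[0,0,0],[0,0,0],255],
  [[0,0,0],[0,0,0],255],
  [[0,0,0],[0,0,0],255],
  [[0,0,0],[0,0,0],255],
  [[0,0,0],[0,0,0],255],
], force=50)

```text
t: 6.1
eef_pos: [0.4465, -0.3558, 0.0244]
tcp_rot: [[0.684, 0.729, 0.001], [0.729, -0.684, -0.001], [0.0, 0.001, -1.0]]
ft_force: [0.2, -1.5, 4.1]
finger_gap: 0.601
grip_force: 54.1
```

Emit:
send_rows([
  [[0,0,0],[0,0,-0.1],255],
  [[0,0,0],[0,0,-0.2],255],
  [[0,0,0],[0,0,-0.3],255],
  [[0,0,0],[0,0,-0.3],255],
  [[0,0,0],[0,0,-0.3],255],
  [[0,0,0],[0,0,-0.3],255],
  [[0,0,-0.045],[0,0,-0.2],255],
  [[0,0,-0.045],[0,0,0],255],
  [[0,0,-0.045],[0,0,0],255],
  [[0,0,-0.045],[0,0,0],255],
  [[0,0,0],[0,0,0],255],
  [[0,0,0],[0,0,0],255],
])

```text
t: 7.3
eef_pos: [0.4456, -0.3552, 0.2788]
tcp_rot: [[0.19, 0.982, -0.001], [0.982, -0.19, 0.001], [0.001, -0.001, -1.0]]
ft_force: [-0.3, 0.7, -1.9]
finger_gap: 0.6
grip_force: 53.8
```

```bash
python3 - <<'E'
from h import *
np.set_printoptions(precision=4,suppress=True)
s=readout.get_state();print(s["t"],s["eef_pos"],s["tcp_rot"],s["joint_pos"],s["grip_force"],s["ft_force"],s["torque"])
E
```

```text
7.3 [ 0.4456 -0.3552  0.2788] [[ 0.1902  0.9818 -0.0005]
 [ 0.9818 -0.1902  0.0006]
 [ 0.0005 -0.0006 -1.    ]] [ 0.1703  0.3861  0.6747  1.421  -0.2403  1.4184  0.6541] 53.76653730869293 [-0.3113  0.6864 -1.8636] [-0.0037 -0.0145  0.0191]
```

Emit:
send_rows([
  [[0,0,-0.0242],[0.25,0.148,0],255],
  [[0,0,-0.0242],[0.25,0.148,0],255],
  [[0,0,-0.0242],[0.25,0.148,0],255],
  [[0,0,-0.0242],[0.25,0.148,0],255],
  [[0,0,-0.0242],[0.25,0.148,0],255],
  [[0,0,-0.0242],[0.25,0.148,0],255],
  [[0,0,-0.0242],[0.25,0.148,0],255],
  [[0,0,-0.0242],[0.25,0.148,0],255],
  [[0,0,-0.0242],[0.25,0.148,0],255],
  [[0,0,-0.0242],[0.25,0.148,0],255],
  [[0,0,-0.0242],[0.25,0.148,0],255],
  [[0,0,-0.0242],[0.25,0.148,0],255],
  [[0,0,0],[0,0,0],255],
  [[0,0,0],[0,0,0],255],
])

```text
t: 8.7
eef_pos: [0.5968, 0.1285, 0.2783]
tcp_rot: [[-0.664, 0.748, -0.001], [0.748, 0.664, -0.0], [0.0, -0.001, -1.0]]
ft_force: [0.8, -1.3, -0.7]
finger_gap: 0.605
grip_force: 53.8
```

Emit:
send_rows([
  [[0,0,-0.0468],[0,0,0],255],
  [[0,0,-0.0468],[0,0,0],255],
  [[0,0,-0.0468],[0,0,0],255],
  [[0,0,-0.0468],[0,0,0],255],
  [[0,0,-0.0468],[0,0,0],255],
  [[0,0,-0.0468],[0,0,0],255],
  [[0,0,-0.0468],[0,0,0],255],
  [[0,0,-0.0468],[0,0,0],255],
  [[0,0,-0.0468],[0,0,0],255],
  [[0,0,-0.0468],[0,0,0],255],
  [[0,0,-0.0468],[0,0,0],255],
  [[0,0,-0.0468],[0,0,0],255],
  [[0,0,-0.0468],[0,0,0],255],
  [[0,0,-0.0468],[0,0,0],255],
  [[0,0,-0.0468],[0,0,0],255],
  [[0,0,0],[0,0,0],255],
  [[0,0,0],[0,0,0],255],
])

```text
t: 10.4
eef_pos: [0.5977, 0.1246, 0.2786]
tcp_rot: [[-0.217, -0.976, -0.0], [-0.976, 0.217, -0.001], [0.001, -0.0, -1.0]]
ft_force: [-0.4, 0.2, -1.7]
finger_gap: 0.601
grip_force: 53.7
```

```bash
python3 - <<'E'
from h import *
np.set_printoptions(precision=4,suppress=True)
s=readout.get_state();print(s["t"],s["eef_pos"],s["tcp_rot"],s["joint_pos"],s["grip_force"],s["ft_force"],s["torque"]);y=s["tcp_rot"][:,1];print(np.degrees(np.arctan2(y[1],y[0])))
E
```

```text
10.4 [0.5977 0.1246 0.2786] [[-0.2169 -0.9762 -0.0002]
 [-0.9762  0.2169 -0.0012]
 [ 0.0012 -0.     -1.    ]] [-0.1859  0.4296 -0.0735  1.2749  0.0319  1.4386  2.6659] 53.74663710594177 [-0.4394  0.1758 -1.6822] [-0.0328  0.0377  0.003 ]
167.4719873153678
```

Emit:
send_rows([
  [[0,0,-0.0478],[0,0,0],255],
  [[0,0,-0.0478],[0,0,0],255],
  [[0,0,0],[-0.121,0.103,0.1],255],
  [[0,0,0],[0,0,0.15],255],
  [[0,0,0],[0,0,0.15],255],
  [[0,0,0],[0,0,0],255],
  [[0,0,0],[0,0,0],255],
  [[0,0,0],[0,0,0],255],
])

```text
t: 11.2
eef_pos: [0.5816, 0.1431, 0.2204]
tcp_rot: [[0.086, -0.996, 0.003], [-0.996, -0.086, 0.001], [-0.0, -0.003, -1.0]]
ft_force: [1.1, 0.1, -0.8]
finger_gap: 0.602
grip_force: 53.7
```

```bash
python3 - <<'E'
from h import *
np.set_printoptions(precision=4,suppress=True)
s=readout.get_state();im=viewer.camera("wrist");cv2.imwrite("pics/w4.png",im)
p=wp(s["eef_pos"],s["tcp_rot"]);np.save("w4.npy",p);y=s["tcp_rot"][:,1];print(s["t"],s["eef_pos"],s["tcp_rot"],np.degrees(np.arctan2(y[1],y[0])),s["joint_pos"],s["ft_force"])
for X in ("win",(68,0,.024)),("slot1",(32,-33,.019)):
    print(X,p["R"]@(s["eef_pos"]+s["tcp_rot"]@(np.array(X[1])*[.001,.001,1]))+p["t"])
cv2.imwrite("pics/sd4.png",viewer.camera("side"))
E
```

```text
11.2 [0.5816 0.1431 0.2204] [[ 0.0861 -0.9963  0.0029]
 [-0.9963 -0.0861  0.0005]
 [-0.0003 -0.0029 -1.    ]] -175.05791431795714 [-0.1743  0.4315 -0.1387  1.4175  0.0605  1.2938  2.9111] [ 1.1081  0.145  -0.8189]
('win', (68, 0, 0.024)) [ 0.     -0.0328  0.1452]
('slot1', (32, -33, 0.019)) [-0.033   0.0028  0.1523]
```

View pics/w4.png

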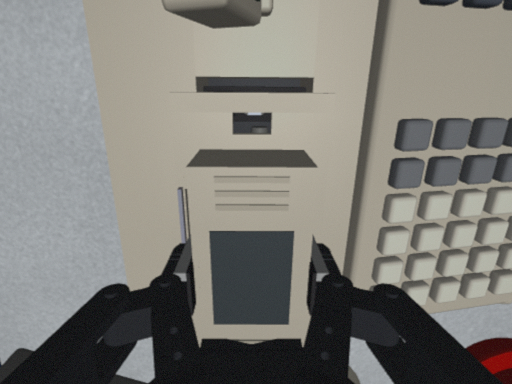

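```bash
python3 - <<'E'
from h import *
np.set_printoptions(precision=4,suppress=True)
p=np.load("w4.npy",allow_pickle=True).item()
c=np.array([.5808,.1414]);a=np.radians(4.65);u=np.array([np.cos(a),np.sin(a)]);v=np.array([-u[1],u[0]])
zc=.2204-.0244
for n,q,z in[("bayA",(196,77),.145),("bayB",(314,77),.145),("edgeA",(170,92.5),zc+.005),("edgeB",(336,93),zc+.005),("win",(252,123),zc+.005),("hook?",(254,113),.164),("panelUL",(209,231),zc+.038),("pUR",(294,231),zc+.038),("pLL",(214,325),zc+.038),("pLR",(290,325),zc+.038),("slot1",(182,188),zc+.008)]:
    d=ray("wrist",q,z,p)[:2]-c;print(n,d@u*1e3,d@v*1e3)
im=cv2.imread("pics/w4.png")[65:165,150:350];sd=cv2.imread("pics/sd4.png")[115:225,200:320]
a=cv2.resize(im,(640,320),interpolation=cv2.INTER_CUBIC)
cv2.imwrite("pics/c4.png",a)
E
```

```text
bayA 36.921408268657856 -87.31457187144446
bayB -39.01350750212479 -87.69701905908218
edgeA 39.46083050464461 -79.29323125770861
edgeB -38.66244887972158 -79.47355564272287
win 0.7598617097388479 -65.35247399567265
hook? -0.4672407486576294 -66.68148950033513
panelUL 18.849025529798265 -24.02902217245131
pUR -17.36568647728373 -24.27079818197794
pLL 18.59727009978482 27.000648746591008
pLR -18.188099756706634 26.70502930818656
slot1 36.54680721204712 -32.598736406095114
```

View pics/c4.png

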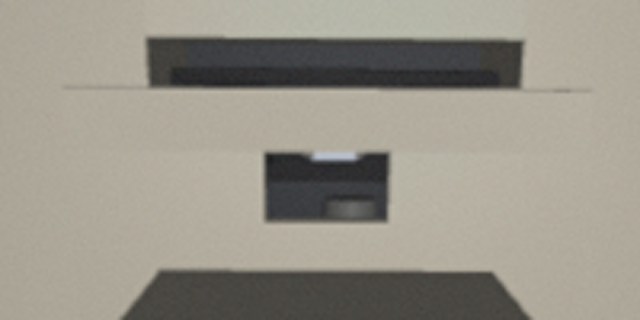

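Emit:
send_rows([
  [[0,0,0],[0.005,0.007,0.06],255],
  [[0,0,0],[0,0,0.06],255],
  [[0,0,0],[0,0,0.04],255],
  [[0,0,0],[0,0,0.04],255],
  [[0,0,0],[0,0,0.02],255],
  [[0,0,0],[0,0,0],255],
  [[0,0,0],[0,0,0],255],
  [[0,0,0],[0,0,0],255],
])

```text
t: 12.1
eef_pos: [0.5798, 0.1425, 0.1862]
tcp_rot: [[0.088, -0.996, 0.001], [-0.996, -0.088, 0.0], [-0.0, -0.001, -1.0]]
ft_force: [-0.5, 0.0, -1.8]
finger_gap: 0.6
grip_force: 53.7
```

```bash
python3 - <<'E'
from h import *
np.set_printoptions(precision=4,suppress=True)
s=readout.get_state();im=viewer.camera("wrist");cv2.imwrite("pics/w5.png",im)
p=wp(s["eef_pos"],s["tcp_rot"]);np.save("w5.npy",p);y=s["tcp_rot"][:,1];print(s["t"],s["eef_pos"],np.degrees(np.arctan2(y[1],y[0])),s["ft_force"],s["torque"])
cv2.imwrite("pics/c5.png",cv2.resize(im[65:165,150:350],(640,320),interpolation=cv2.INTER_CUBIC))
E
```

```text
12.1 [0.5798 0.1425 0.1862] -174.9566707538914 [-0.5045  0.037  -1.7509] [0.0133 0.0139 0.0043]
```

View pics/c5.png

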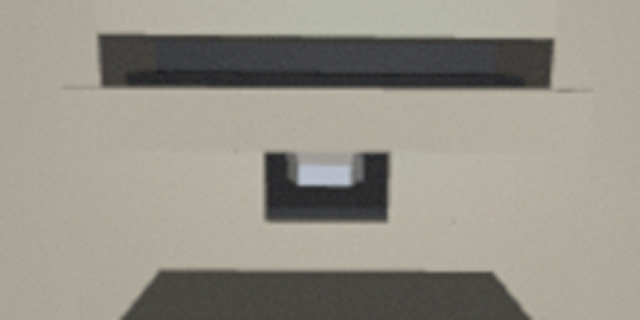

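Emit:
send_rows([
  [[0,0,0],[0,0,0.01],255],
  [[0,0,0],[0,0,0.01],255],
  [[0,0,0],[0,0,0.01],255],
  [[0,0,0],[0,0,0],255],
])

```text
t: 12.55
eef_pos: [0.5795, 0.1425, 0.1812]
tcp_rot: [[0.088, -0.996, 0.0], [-0.996, -0.088, 0.0], [-0.0, -0.0, -1.0]]
ft_force: [0.4, 0.1, -0.3]
finger_gap: 0.591
grip_force: 53.8
```

Emit:
send_rows([
  [[0,0,0],[0,0,0.007],255],
  [[0,0,0],[0,0,0.007],255],
  [[0,0,0],[0,0,0],255],
])

```text
t: 12.85
eef_pos: [0.5801, 0.1426, 0.1802]
tcp_rot: [[0.088, -0.996, 0.002], [-0.996, -0.088, 0.0], [-0.0, -0.002, -1.0]]
ft_force: [-1.0, 0.4, 4.9]
finger_gap: 0.597
grip_force: 54.3
```

Emit:
send_rows([
  [[0,0,0],[0,0,0.007],255],
  [[0,0,0],[0,0,0],255],
])

```text
t: 13.05
eef_pos: [0.5805, 0.1426, 0.1796]
tcp_rot: [[0.088, -0.996, 0.003], [-0.996, -0.088, 0.001], [-0.0, -0.003, -1.0]]
ft_force: [-0.9, 0.3, 5.4]
finger_gap: 0.603
grip_force: 54.6
```

Emit:
send_rows([
  [[0,0,0],[0,0,0.007],255],
  [[0,0,0],[0,0,0],255],
])

```text
t: 13.25
eef_pos: [0.5807, 0.1425, 0.1789]
tcp_rot: [[0.088, -0.996, 0.004], [-0.996, -0.088, 0.001], [-0.0, -0.004, -1.0]]
ft_force: [0.1, -1.4, 7.5]
finger_gap: 0.6
grip_force: 54.7
```

Emit:
send_rows([
  [[0,0,0],[0,0,0.007],255],
  [[0,0,0],[0,0,0],255],
])

```text
t: 13.45
eef_pos: [0.581, 0.1425, 0.1783]
tcp_rot: [[0.088, -0.996, 0.005], [-0.996, -0.088, 0.001], [-0.0, -0.005, -1.0]]
ft_force: [-1.0, -0.8, 6.8]
finger_gap: 0.601
grip_force: 54.9
```

Emit:
send_rows([
  [[0,0,0],[0,0,0.007],255],
  [[0,0,0],[0,0,0],255],
])

```text
t: 13.65
eef_pos: [0.5813, 0.1425, 0.1777]
tcp_rot: [[0.088, -0.996, 0.005], [-0.996, -0.088, 0.001], [-0.0, -0.005, -1.0]]
ft_force: [-0.4, 0.0, 8.2]
finger_gap: 0.597
grip_force: 55.1
```

```bash
python3 - <<'E'
from h import *
np.set_printoptions(precision=4,suppress=True)
s=readout.get_state();print(s["eef_pos"],s["ft_force"],s["torque"])
E
```

```text
[0.5813 0.1425 0.1777] [-0.386   0.0223  8.1681] [-0.1367  0.1625  0.0278]
```

Emit:
send_rows([
  [[0,0,0],[0,0,0.007],255],
  [[0,0,0],[0,0,0.007],255],
  [[0,0,0],[0,0,0],255],
])

```text
t: 13.95
eef_pos: [0.5819, 0.1425, 0.1765]
tcp_rot: [[0.088, -0.996, 0.007], [-0.996, -0.088, 0.001], [-0.0, -0.007, -1.0]]
ft_force: [-1.3, -0.8, 12.6]
finger_gap: 0.601
grip_force: 55.4
```

Emit:
send_rows([
  [[0,0,0],[0,0,0.007],255],
  [[0,0,0],[0,0,0],255],
])

```text
t: 14.15
eef_pos: [0.5821, 0.1426, 0.1759]
tcp_rot: [[0.088, -0.996, 0.008], [-0.996, -0.088, 0.001], [-0.001, -0.008, -1.0]]
ft_force: [-1.4, -0.8, 12.3]
finger_gap: 0.6
grip_force: 55.6
```

Emit:
send_rows([
  [[0,0,0],[0,0,0.007],255],
  [[0,0,0],[0,0,0],255],
])

```text
t: 14.35
eef_pos: [0.5818, 0.1414, 0.1733]
tcp_rot: [[0.087, -0.996, 0.006], [-0.996, -0.087, -0.0], [0.001, -0.006, -1.0]]
ft_force: [1.2, -1.5, 7.3]
finger_gap: 0.602
grip_force: 54.9
```

Emit:
send_rows([
  [[0,0,0],[0,0,0.007],255],
  [[0,0,0],[0,0,0],255],
])

```text
t: 14.55
eef_pos: [0.5818, 0.1415, 0.173]
tcp_rot: [[0.087, -0.996, 0.006], [-0.996, -0.087, -0.0], [0.001, -0.006, -1.0]]
ft_force: [-0.8, -1.5, 11.5]
finger_gap: 0.604
grip_force: 55.5
```

```bash
python3 - <<'E'
from h import *
np.set_printoptions(precision=4,suppress=True)
s=readout.get_state();print(s["eef_pos"],s["ft_force"],s["torque"])
E
```

```text
[0.5818 0.1415 0.173 ] [-0.7835 -1.4534 11.5105] [-0.2812  0.3684  0.0465]
```

Emit:
send_rows([
  [[0,0,0],[0,0,0.007],255],
  [[0,0,0],[0,0,0],255],
])

```text
t: 14.75
eef_pos: [0.5818, 0.1415, 0.1728]
tcp_rot: [[0.086, -0.996, 0.007], [-0.996, -0.087, -0.0], [0.001, -0.006, -1.0]]
ft_force: [-0.5, -2.7, 14.9]
finger_gap: 0.599
grip_force: 55.8
```

Emit:
send_rows([
  [[0,0,0],[0,0,0.007],255],
  [[0,0,0],[0,0,0],255],
])

```text
t: 14.95
eef_pos: [0.5818, 0.1415, 0.1727]
tcp_rot: [[0.086, -0.996, 0.007], [-0.996, -0.086, 0.0], [0.001, -0.007, -1.0]]
ft_force: [-2.9, -3.1, 18.4]
finger_gap: 0.601
grip_force: 56.3
```

```bash
python3 - <<'E'
from h import *
np.set_printoptions(precision=4,suppress=True)
s=readout.get_state();print(s["eef_pos"],s["ft_force"],s["torque"])
E
```

```text
[0.5818 0.1415 0.1727] [-2.8867 -3.0856 18.3683] [-0.4478  0.9933  0.0912]
```

Emit:
send_rows([
  [[0,0,0],[0,0,-0.015],255],
  [[0,0,0],[0,0,-0.015],255],
  [[0,0,0],[0,0,0],200],
  [[0,0,0],[0,0,0],0],
  [[0,0,0],[0,0,0],0],
  [[0,0,0],[0,0,0],0],
  [[0,0,0],[0,0,0],0],
], force=20)

```text
t: 15.65
eef_pos: [0.5788, 0.1425, 0.1713]
tcp_rot: [[0.088, -0.996, -0.002], [-0.996, -0.088, -0.0], [0.0, 0.002, -1.0]]
ft_force: [1.1, 0.4, 0.6]
finger_gap: 1.0
grip_force: 0.0
```

Emit:
send_rows([
  [[0,0,0],[0,0,-0.05],0],
  [[0,0,0],[0,0,-0.1],0],
  [[0,0,0],[0,0,-0.15],0],
  [[0,0,0],[0,0,-0.15],0],
  [[0,0,0],[0,0,-0.1],0],
  [[0,0,0],[0,0,0],0],
  [[0,0,0],[0,0,0],0],
  [[0,0,0],[0,0,0],0],
])

```text
t: 16.45
eef_pos: [0.5788, 0.1422, 0.2533]
tcp_rot: [[0.088, -0.996, -0.002], [-0.996, -0.088, -0.001], [0.0, 0.002, -1.0]]
ft_force: [0.1, -0.8, -0.7]
finger_gap: 1.005
grip_force: 0.0
```

```bash
python3 - <<'E'
from h import *
np.set_printoptions(precision=4,suppress=True)
s=readout.get_state();im=viewer.camera("wrist");cv2.imwrite("pics/w6.png",im)
sd=viewer.camera("side");cv2.imwrite("pics/sd6.png",sd)
p=wp(s["eef_pos"],s["tcp_rot"]);np.save("w6.npy",p);print(s["t"],s["eef_pos"],s["tcp_rot"],s["ft_force"],readout.get_state()["eef_pos"])
a=cv2.resize(im[40:384,110:400],None,fx=1.6,fy=1.6,interpolation=cv2.INTER_CUBIC)
b=cv2.resize(sd[125:225,230:310],None,fx=4,fy=4,interpolation=cv2.INTER_CUBIC)
o=np.zeros((max(a.shape[0],b.shape[0]),a.shape[1]+b.shape[1],3),np.uint8);o[:a.shape[0],:a.shape[1]]=a;o[:b.shape[0],a.shape[1]:]=b
print(o.shape);cv2.imwrite("pics/m6.png",o)
E
```

```text
16.45 [0.5788 0.1422 0.2533] [[ 0.088  -0.9961 -0.0024]
 [-0.9961 -0.088  -0.0007]
 [ 0.0005  0.0025 -1.    ]] [ 0.0992 -0.7962 -0.7209] [0.5788 0.1422 0.2533]
(550, 784, 3)
```

View pics/m6.png

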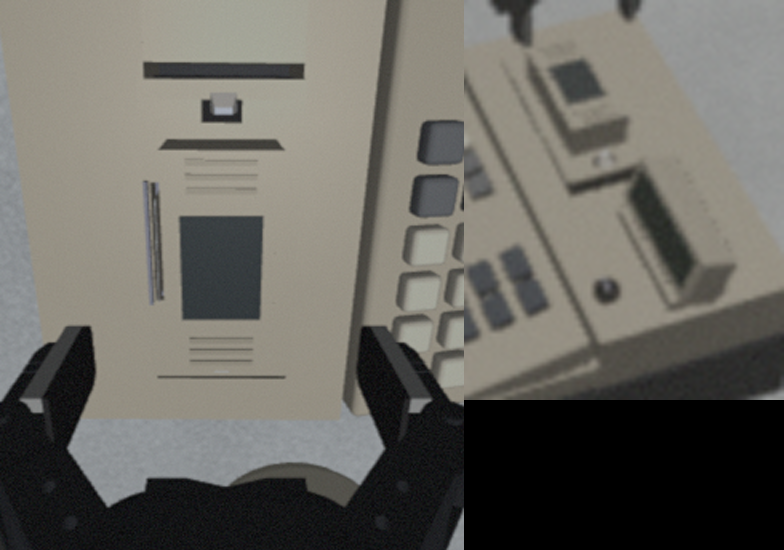

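Emit:
send_rows([
  [[0,0,0],[0.287,-0.017,0],255],
  [[0,0,0],[0,0,0],255],
  [[0,0,0],[0,0,0],255],
  [[0,0,0],[0,0,0],255],
  [[0,0,0],[0,0,0],255],
  [[0,0,0],[0,0,0.08],255],
  [[0,0,0],[0,0,0.08],255],
  [[0,0,0],[0,0,0.06],255],
  [[0,0,0],[0,0,0],255],
  [[0,0,0],[0,0,0],255],
])

```text
t: 17.55
eef_pos: [0.5856, 0.0997, 0.2211]
tcp_rot: [[0.088, -0.996, -0.001], [-0.996, -0.088, -0.0], [0.0, 0.001, -1.0]]
ft_force: [-1.3, -0.1, -0.1]
finger_gap: -0.0
grip_force: 0.0
```

Emit:
send_rows([
  [[0,0,0],[0,0,0.012],255],
  [[0,0,0],[0,0,0.012],255],
  [[0,0,0],[0,0,0],255],
])

```text
t: 17.85
eef_pos: [0.5859, 0.0997, 0.2181]
tcp_rot: [[0.088, -0.996, 0.0], [-0.996, -0.088, 0.0], [-0.0, -0.0, -1.0]]
ft_force: [0.0, 0.2, -0.6]
finger_gap: -0.001
grip_force: 0.0
```

Emit:
send_rows([
  [[0,0,0],[0,0,0.01],255],
  [[0,0,0],[0,0,0.01],255],
  [[0,0,0],[0,0,0],255],
])

```text
t: 18.15
eef_pos: [0.5856, 0.0997, 0.2148]
tcp_rot: [[0.088, -0.996, -0.0], [-0.996, -0.088, -0.0], [0.0, 0.0, -1.0]]
ft_force: [0.7, 0.8, 0.1]
finger_gap: -0.003
grip_force: 0.0
```

Emit:
send_rows([
  [[0,0,0],[0,0,0.01],255],
  [[0,0,0],[0,0,0.01],255],
  [[0,0,0],[0,0,0],255],
  [[0,0,0],[0,0,0],255],
])

```text
t: 18.55
eef_pos: [0.5858, 0.0997, 0.212]
tcp_rot: [[0.088, -0.996, -0.0], [-0.996, -0.088, -0.0], [0.0, 0.0, -1.0]]
ft_force: [-0.4, 0.2, 1.4]
finger_gap: -0.002
grip_force: 0.0
```

Emit:
send_rows([
  [[0,0,0],[0,0,0.007],255],
  [[0,0,0],[0,0,0.007],255],
  [[0,0,0],[0,0,0],255],
])

```text
t: 18.85
eef_pos: [0.5857, 0.0997, 0.2097]
tcp_rot: [[0.088, -0.996, -0.0], [-0.996, -0.088, -0.0], [0.0, 0.0, -1.0]]
ft_force: [-0.0, 0.5, -0.0]
finger_gap: 0.001
grip_force: 0.0
```

Emit:
send_rows([
  [[0,0,0],[0,0,0.007],255],
  [[0,0,0],[0,0,0.007],255],
  [[0,0,0],[0,0,0],255],
])

```text
t: 19.15
eef_pos: [0.5857, 0.0997, 0.2076]
tcp_rot: [[0.088, -0.996, -0.0], [-0.996, -0.088, -0.0], [0.0, 0.0, -1.0]]
ft_force: [-0.3, 0.0, 0.1]
finger_gap: 0.0
grip_force: 0.0
```

Emit:
send_rows([
  [[0,0,0],[0,0,0.007],255],
  [[0,0,0],[0,0,0.007],255],
  [[0,0,0],[0,0,0],255],
])

```text
t: 19.45
eef_pos: [0.5859, 0.0997, 0.2064]
tcp_rot: [[0.088, -0.996, 0.001], [-0.996, -0.088, 0.0], [-0.0, -0.001, -1.0]]
ft_force: [-0.9, 0.0, 3.2]
finger_gap: 0.0
grip_force: 1.3
```

Emit:
send_rows([
  [[0,0,0],[0,0,0.007],255],
  [[0,0,0],[0,0,0.007],255],
  [[0,0,0],[0,0,0],255],
])

```text
t: 19.75
eef_pos: [0.586, 0.0996, 0.2059]
tcp_rot: [[0.088, -0.996, 0.002], [-0.996, -0.088, 0.0], [0.0, -0.002, -1.0]]
ft_force: [-3.4, -1.0, 10.3]
finger_gap: 0.005
grip_force: 4.6
```

Emit:
send_rows([
  [[0,0,0],[0,0,0.007],255],
  [[0,0,0],[0,0,0],255],
  [[0,0,0],[0,0,0],255],
])

```text
t: 20.05
eef_pos: [0.5861, 0.0996, 0.2057]
tcp_rot: [[0.088, -0.996, 0.002], [-0.996, -0.088, 0.0], [0.0, -0.002, -1.0]]
ft_force: [-4.9, -0.9, 13.3]
finger_gap: 0.002
grip_force: 6.2
```

Emit:
send_rows([
  [[0,0,0],[0,0,-0.05],255],
  [[0,0,0],[0,0,-0.08],255],
  [[0,0,0],[-0.28,0,0],255],
  [[0,0,0],[-0.28,0,0],255],
  [[0,0,0],[0,0,0],255],
  [[0,0,0],[0,0,0],255],
  [[0,0,0],[0,0,0.02],255],
  [[0,0,0],[0,0,0.02],255],
  [[0,0,0],[0,0,0],255],
  [[0,0,0],[0,0,0],255],
])

```text
t: 21.05
eef_pos: [0.5786, 0.1823, 0.2158]
tcp_rot: [[0.086, -0.996, -0.0], [-0.996, -0.086, -0.001], [0.0, 0.0, -1.0]]
ft_force: [0.3, 0.1, -0.8]
finger_gap: 0.002
grip_force: 0.0
```

Emit:
send_rows([
  [[0,0,0],[0,0,0.01],255],
  [[0,0,0],[0,0,0.01],255],
  [[0,0,0],[0,0,0],255],
  [[0,0,0],[0,0,0],255],
])

```text
t: 21.45
eef_pos: [0.5784, 0.1834, 0.2131]
tcp_rot: [[0.088, -0.996, -0.0], [-0.996, -0.088, -0.0], [0.0, 0.0, -1.0]]
ft_force: [-0.4, -1.0, 0.2]
finger_gap: 0.001
grip_force: 0.0
```

Emit:
send_rows([
  [[0,0,0],[0,0,0.01],255],
  [[0,0,0],[0,0,0.01],255],
  [[0,0,0],[0,0,0],255],
])

```text
t: 21.75
eef_pos: [0.5782, 0.1833, 0.2098]
tcp_rot: [[0.088, -0.996, -0.001], [-0.996, -0.088, -0.0], [0.0, 0.001, -1.0]]
ft_force: [-0.4, 0.5, -0.2]
finger_gap: 0.0
grip_force: 0.0
```

Emit:
send_rows([
  [[0,0,0],[0,0,0.01],255],
  [[0,0,0],[0,0,0.007],255],
  [[0,0,0],[0,0,0],255],
  [[0,0,0],[0,0,0],255],
])

```text
t: 22.15
eef_pos: [0.5784, 0.1834, 0.2075]
tcp_rot: [[0.088, -0.996, -0.0], [-0.996, -0.088, -0.0], [0.0, 0.0, -1.0]]
ft_force: [-0.3, -1.0, -0.2]
finger_gap: 0.0
grip_force: 0.0
```

Emit:
send_rows([
  [[0,0,0],[0,0,0.007],255],
  [[0,0,0],[0,0,0.007],255],
  [[0,0,0],[0,0,0],255],
])

```text
t: 22.45
eef_pos: [0.5786, 0.1835, 0.2063]
tcp_rot: [[0.088, -0.996, 0.001], [-0.996, -0.088, 0.0], [-0.0, -0.001, -1.0]]
ft_force: [-1.6, -0.8, 3.3]
finger_gap: -0.002
grip_force: 1.8
```

Emit:
send_rows([
  [[0,0,0],[0,0,0.007],255],
  [[0,0,0],[0,0,0],255],
  [[0,0,0],[0,0,0],255],
])

```text
t: 22.75
eef_pos: [0.5786, 0.1836, 0.206]
tcp_rot: [[0.088, -0.996, 0.001], [-0.996, -0.088, 0.001], [-0.0, -0.001, -1.0]]
ft_force: [-1.7, -1.2, 7.3]
finger_gap: 0.002
grip_force: 3.7
```

Emit:
send_rows([
  [[0,0,0],[0,0,-0.1],255],
  [[0,0,0],[0,0,-0.25],255],
  [[0,0,0],[0,0,-0.25],255],
  [[0,0,0],[0,0,0],255],
  [[0,0,0],[0,0,0],255],
  [[0,0,0],[0,0,0],255],
])

```text
t: 23.35
eef_pos: [0.5778, 0.1831, 0.2927]
tcp_rot: [[0.088, -0.996, -0.003], [-0.996, -0.088, -0.001], [0.001, 0.003, -1.0]]
ft_force: [-0.3, -0.5, -0.1]
finger_gap: 0.002
grip_force: 0.0
```

```bash
python3 - <<'E'
from h import *
s=readout.get_state();print(s["t"],s["eef_pos"],s["ft_force"])
print(r.close_job())
E
```

```text
23.35 [0.57776187 0.18305428 0.29269226] [-0.34525645 -0.4780858  -0.12295464]
the job is handed in; nothing more can be done
None
```

The cover is on the till, slot to the back, and the job is handed in at 23.4 s. Pressing each end afterwards met firm resistance at the same height (about 0.6 mm above the nominal seat), so I take both hooks as clicked. The most force measured at the wrist was about 18 N. The hand-in returned no verdict.

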